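# Clamp a reagent bottle with the hand-cranked cam clamp

## Task

Stand the small amber reagent bottle (black cap, red stripe) upright between the V-shaped block and the jaw of the cam clamp, and let go of it. Then turn the crank until the follower rests in the flat dwell of the cam, so that the jaw stays shut on the bottle by itself when you let go of the handle. Leave the specimen cup, the vial and the alcohol bottle standing where they are.

Things in the scene. Friction and masses are not known exactly. Their poses are not given: they have to be found in the camera images.
- cam_clamp: Hand-cranked cam clamp, fixed to the bench: aluminium base plate 225 x 100 x 12 mm with blue blocks. Origin on the bench, x axis along the clamp from cam to bottle nest, z up. Along x: cam axis -75 mm, guide block -31 to -5 mm (64 mm high), jaw, nest +43 mm, V block behind it (36 mm high).
- nest (a point): Centre of the bottle (half-way up, 50.5 mm above the bench) when clamped; it stands on the base plate, 12 mm above the bench. The V is 24 mm high above the plate and opens to the jaw. With the jaw back there is 13 mm play towards it (clamp's -x); the closing jaw pushes the bottle into the V. In clamp's +-y it is open for fingers that stay 26 mm above the plate.
- cam_axis (a point): On the vertical axis of the camshaft, 129 mm above the bench. The brass cam (under the crank) sits on its shaft at a different angle each time: the middle of its flat meets the steel follower plate after 1.7 to 4.6 rad of clockwise turn from the start (seen from above), or the rest of a full turn the other way. The flat lies between two noses, 0.45 rad of crank turn to either side.
- handle_mid (a point): Grip point, 129 mm above the bench, on the crank's black upright handle: round, 20 mm thick, 104 to 148 mm above the bench, 65 mm from the cam axis, spinning freely on its pin. Arm top 102 mm, hub 109 mm; turns endlessly. On the lift it resists (to 7 N) and springs back if let go; past the first nose it pulls ahead (to 5 N) till, at the flat's middle, the pull abruptly ends; past the second nose it runs open.
- jaw: Rubber-faced sprung jaw on the follower's rod, pad 26 mm wide, 16 to 36 mm above the bench, facing the nest; its origin is the clamp's origin when it is back. It meets the bottle well before the cam's first nose and then stands still while its spring yields: it presses with about 7 N in the flat and 10 N on a nose.
- bottle_mid (a point): Centre (half-way up) of the small amber reagent bottle with black cap and red-striped label: 38 mm in diameter, 77 mm tall, about 0.09 kg; straight body from the foot to about 50 mm up, cap 24 mm wide from 60 mm up. z axis up. It starts left of the analyser (white and green box about x 0.43 to 0.70, y -0.14 to 0.18 m): carry it round the front or well above.
- specimen_cup: Bystander: white specimen cup with blue lid, 65 mm wide, 65 mm tall; origin centre of its foot.
- vial: Bystander: white vial with orange cap, 22 mm wide, 58 mm tall; origin centre of its foot. The tall cabinet to the left begins at about y = 0.55 m.
- alcohol_bottle: Bystander: clear bottle with white cap, 52 mm wide, 153 mm tall; origin centre of its foot.
Mind the look-alikes: they are no part of the job. Leave any blue or turquoise look-alike of the part that bears bottle_mid alone.

How it is judged (in metres and radians):
On the way, in this order (a step that is already met when the one before it is completed fails the run):
1. the bottle stands upright between V block and jaw, let go (horizontal distance between bottle_mid and nest below 0.016 m and angle between bottle_mid's own z axis and vertical below 0.12 rad and z of bottle_mid in the frame of cam_clamp below 0.056 m and contact force between the fingers and bottle below 0.2 N), for 0.2 s.
2. the jaw presses on the bottle (contact force between jaw and bottle above 3 N), for 0.1 s.
At the end, for the whole second after the job is handed in: The follower rests in the flat: with the crank released the jaw is still and presses on the bottle with 4.5 to 8.8 N (about 7 in the flat, 10 on a nose, 0 when run back). The bottle is at rest, upright within 0.12 rad, on the base plate, within 5 mm of the nest point (horizontal distance between bottle_mid and nest below 0.005 m and angle between bottle_mid's own z axis and vertical below 0.12 rad and z of bottle_mid in the frame of cam_clamp below 0.056 m and contact force between jaw and bottle between 4.5 and 8.8 N and linear speed of bottle below 0.02 m/s and linear speed of jaw below 0.005 m/s); the robot touches nothing.
It fails at once if the specimen cup is moved by more than 30 mm or tipped over (distance of specimen_cup from where it was at the start of the episode above 0.03 m or angle between specimen_cup's own z axis and vertical above 0.5 rad).
It fails at once if the vial is moved by more than 30 mm or tipped over (distance of vial from where it was at the start of the episode above 0.03 m or angle between vial's own z axis and vertical above 0.5 rad).
It fails at once if the alcohol bottle is moved by more than 30 mm or tipped over (distance of alcohol_bottle from where it was at the start of the episode above 0.03 m or angle between alcohol_bottle's own z axis and vertical above 0.5 rad).
It also fails if it takes over 64 s, if anything falls off the work surface, if the arm or the gripper's body presses on something with over 40 N, if the wrist force passes 120 N, or if a joint passes its speed limit or range.

## Robot

A 6-joint arm with a two-finger parallel gripper is mounted at the origin on a cart in front of the work surface, level with it; the furniture and walls round the work are solid. World frame = base frame: x ahead of the robot, y to its left, z up, the work surface at z = 0. Lengths are in m, angles in degrees, forces in N, time in s.
With the tool pointing down it reaches from about 0.3 to 0.75 m from the base axis. Payload 8.5 kg.
Tool frame: the origin (TCP) lies midway between the tips of the shut fingers; the grasp point (between the pads) lies 19 mm behind it (env.grip_depth is the distance from the TCP to the grasp point, in m); y points along the fingers, x is the direction in which the jaws open and shut, and the axes are right-handed (so a half turn about y gives the same grasp; the last joint's range is limited). The gripper opens to 85 mm and grips with 20 to 120 N. Pads are 22 mm wide; open, the fingers measure 114 mm over their backs; the gripper's body (76 mm by 85 mm) begins 54 mm behind the grasp point. The pads swing forward as they close: fully open they stand 13 mm farther back than shut.
Start: joints at [-12.336, 21.807, 74.336, -0, 83.858, -12.336], TCP at [0.55, 0, 0.231] pointing down, gripper open.
Joint ranges: [-178.18, 178.18], [-50.72, 133.34], [12.68, 142.11], [-81.47, 261.47], [9.98, 163.14], [-165.26, 165.26]. Speed limits (degrees/s): [136.94, 136.94, 180, 180, 180, 180].

## Interface

Orientations are given as a 3x3 rotation matrix whose columns are the frame's x, y, z axes.
In Python, from rig import env gives the robot as it stands.
- The arm moves only by the shell command python3 -m inch 'ROWS' [FORCE]. ROWS is JSON, a list that holds one entry, the list of rows, each a list of 7 numbers: the gripper command: -1 is shut, 1 is fully open, values between are in proportion, then the shift along the world's x, y, z in cm, then the turn, a rotation vector about the world's x, y, z in degrees. In form: [[[grip, dx, dy, dz, rx, ry, rz], ...]]. A call has 1 to 20 rows; each row is the pose to reach, as a shift and turn from the pose commanded when the call began; what a row does not reach only later rows make up. A row lasts 1/8 s, in which the tool goes at most 62.5 mm and 10.7 degrees, less where a joint would pass 70% of its speed; a pose out of reach is approached as far as the arm can. A call with a gripper value outside its range is refused whole. The fingers move at their own pace and stop on an object; FORCE is the grip in N (left out, the last holds). Time passes only in rows, so rows that repeat a pose let the fingers close. It gives the time, the measured TCP pose, the force and the opening at its end, in the units of the state.
- env.observe(): the state, without advancing time (a new reading comes with each control period).
- env.get_image(name): name is "scene" or "side" or "wrist"; returns a dict with "frame" (420x560x3 uint8, red, green, blue), "mtx" (3x3 intrinsics, pixels), "rvec" (rotation vector, rad) and "tvec" (3), from world to camera coordinates, as OpenCV has them. Camera axes: x right, y down, z forward; pixel columns grow to the right and rows downward; lengths in m; the calibration is good to about 2 mm. A picture is of the moment at which its call begins. There is no depth.
- env.close_job(): hands the job in, once; it reports no verdict.
The state is a dict: "time_s": time; "q": joint angles; "qvel": joint speeds; "joint_efforts": joint torques, N m; "position": TCP position; "tool_rot": TCP orientation; "ft_force": force on the tool from outside, world axes, zero at the start; "wrist_torque": the same for the moment, N m; "grip_width": finger opening in m.
Only numpy, scipy, OpenCV 4.12 (cv2) and the standard library are available. Lean on these libraries where they do the work, as an engineer would, in place of code of your own. Each camera call takes 0.05 s, during which the arm holds its last target.

## Working session

There is one attempt and no reset: what is moved stays moved. The work goes in short steps, Python scripts to look and compute and a shell command to move; the robot and the scene stay as the last step left them, time stands still between calls to the robot, and variables do not carry over. Pictures are saved under pics/ and viewed, and the job is handed in when it is done.

```bash
ls; mkdir -p pics
python3 - <<'E'
from rig import env
import cv2
s=env.observe();print({k:s[k] for k in('time_s','position','tool_rot','grip_width','ft_force')},env.grip_depth)
for n in('scene','side','wrist'):
    d=env.get_image(n);cv2.imwrite(f'pics/{n}0.png',d['frame'][:,:,::-1]);print(n,d['mtx'].tolist(),d['rvec'],d['tvec'])
E
```

```text
pics
{'time_s': 0.0, 'position': array([5.49688721e-01, 8.94992525e-05, 2.30699230e-01]), 'tool_rot': array([[ 9.99998917e-01, -1.47181723e-03, -2.36014374e-05],
       [ 2.41223883e-05,  3.53934113e-04,  9.99999937e-01],
       [-1.47180879e-03, -9.99998854e-01,  3.53969233e-04]]), 'grip_width': 0.08541932175745243, 'ft_force': array([-0.11681877,  0.38218416,  0.21851823])} 0.0187
scene [[464.038195676085, 0.0, 283.09929895400023], [0.0, 464.038195676085, 212.94903042346905], [0.0, 0.0, 1.0]] [ 0.85624255 -2.17474891  1.40624556] [0.41076497 0.21230926 0.90843034]
side [[414.5834752939661, 0.0, 280.7393968287232], [0.0, 414.5834752939661, 209.8339957643052], [0.0, 0.0, 1.0]] [ 1.99329512 -0.19451577  0.10376296] [-0.49117323  0.17774128  1.02785833]
wrist [[317.5530276129406, 0.0, 280.32638780154474], [0.0, 317.5530276129406, 216.3938250403324], [0.0, 0.0, 1.0]] [-2.86422986e+00 -1.06401087e-03  3.13024039e-03] [-0.54914255 -0.03599534  0.37896935]
```

View pics/scene0.png

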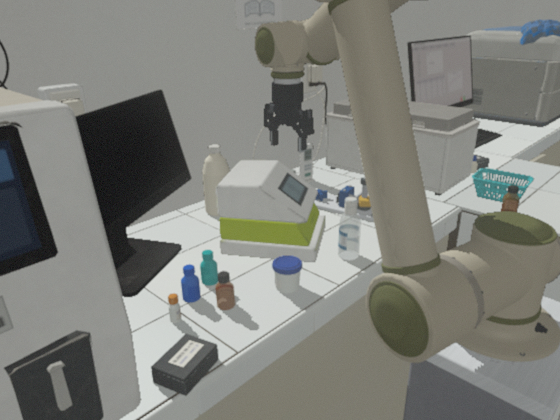

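View pics/side0.png

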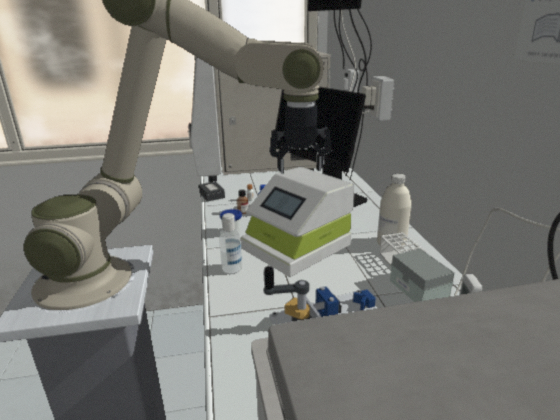

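View pics/wrist0.png

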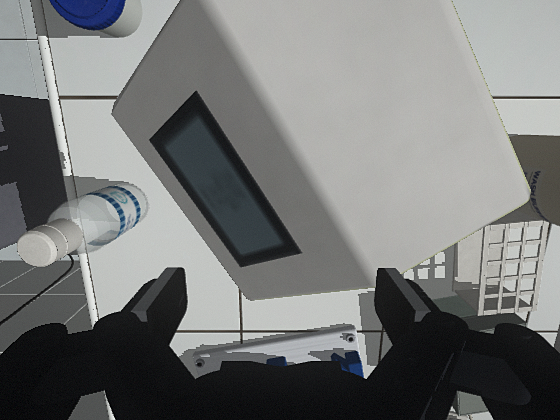

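```bash
cat > h.py <<'E'
import numpy as np, cv2
from rig import env
def cam(n):
    d=env.get_image(n); R=cv2.Rodrigues(np.array(d['rvec'],float))[0]; t=np.array(d['tvec'],float).ravel()
    return dict(f=d['frame'],K=np.array(d['mtx']),R=R,t=t,c=-R.T@t)
def ray(c,u,v):
    d=c['R'].T@np.linalg.inv(c['K'])@[u,v,1]; return d/np.linalg.norm(d)
def onz(c,u,v,z):
    d=ray(c,u,v); return c['c']+d*(z-c['c'][2])/d[2]
def proj(c,p):
    q=c['K']@(c['R']@np.array(p,float)+c['t']); return q[:2]/q[2]
def tri(*obs):
    A=np.zeros((3,3));b=np.zeros(3)
    for c,u,v in obs:
        d=ray(c,u,v);P=np.eye(3)-np.outer(d,d);A+=P;b+=P@c['c']
    p=np.linalg.solve(A,b); return p,[(proj(c,p)-[u,v]).round(1).tolist() for c,u,v in obs]
def save(c,name,box=None,s=1):
    f=c['f'] if box is None else c['f'][box[1]:box[3],box[0]:box[2]]
    cv2.imwrite('pics/'+name,cv2.resize(f[:,:,::-1],None,fx=s,fy=s,interpolation=cv2.INTER_CUBIC))
E
python3 - <<'E'
from h import *
a=cam('scene');b=cam('side')
save(a,'c1.png',(140,230,320,390),4);save(b,'c2.png',(190,170,290,290),5);save(b,'c3.png',(250,250,390,330),5);save(a,'c4.png',(300,170,400,220),7)
print(a['c'],b['c'])
print(onz(a,225,305,0),onz(a,288,290,0),onz(a,347,257,0),onz(a,175,319,0))
E
```

```text
[-0.21661847  0.8185387   0.56755581] [ 0.33320342 -0.93717543  0.58310679]
[0.42971509 0.31982555 0.        ] [0.37085267 0.19001032 0.        ] [ 0.36257728 -0.01567724  0.        ] [0.46678684 0.41831081 0.        ]
```

View pics/c1.png

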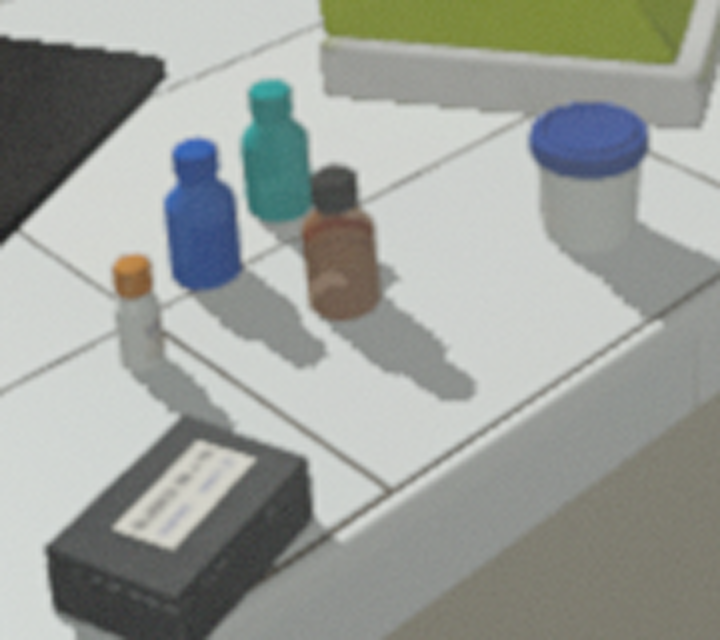

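View pics/c2.png

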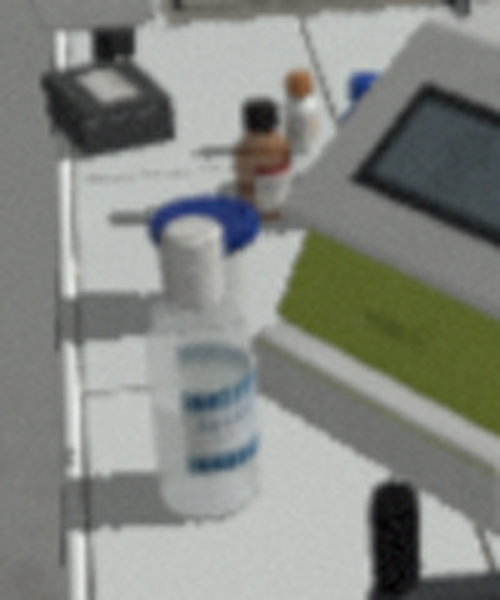

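View pics/c3.png

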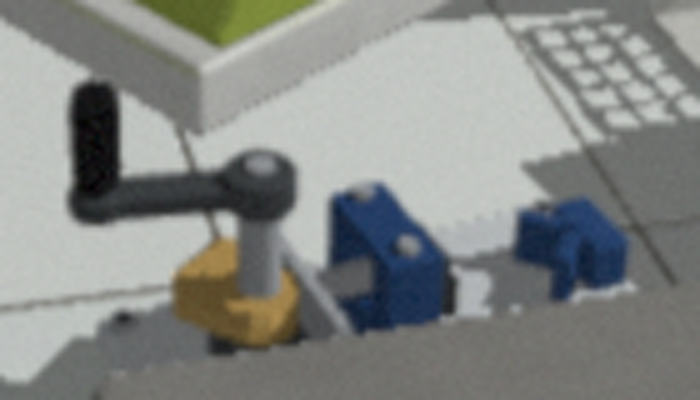

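View pics/c4.png

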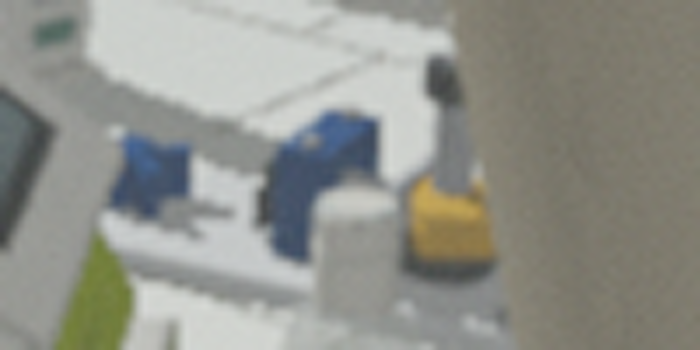

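Run:
```python
from h import *
a=cam('scene');b=cam('side')
print('capmid',tri((a,223.7,277.5),(b,242.4,193)))
print('foot scene',onz(a,225.7,308,0), 'side foot', onz(b,190+258/5,170+217/5,0))
print('hub',onz(b,303,283,.109)); print('handle top',onz(b,269,268,.148),'bot',onz(b,269,292,.104))
print('shaftbot',onz(b,250+262/5,250+290/5,.06))
for n,p in dict(vtop=(250+545/5,250+208/5)).items(): print(n,onz(b,*p,.036))
print('guide top bolts',onz(b,250+362/5,250+188/5,.064),onz(b,250+408/5,250+243/5,.064))
for n,u,v,z in(('cup lid',287.5,265,.065),('alc',350,203,.15),('vial',173,298,.055)): print(n,onz(a,u,v,z))
```

```text
capmid (array([0.43131436, 0.31875838, 0.06808056]), [[-0.9, -1.0], [-0.5, 0.6]])
foot scene [0.42051524 0.32569181 0.        ] side foot [0.42609467 0.3127695  0.        ]
hub [ 0.49543233 -0.27119306  0.109     ]
handle top [ 0.42959241 -0.26384432  0.148     ] bot [ 0.42580253 -0.28002853  0.104     ]
shaftbot [ 0.49105456 -0.28601209  0.06      ]
vtop [ 0.63338109 -0.225801    0.036     ]
guide top bolts [ 0.54721769 -0.23288841  0.064     ] [ 0.55512207 -0.27354042  0.064     ]
cup lid [0.36913207 0.19282227 0.065     ]
alc [ 0.35506565 -0.00567949  0.15      ]
vial [0.45912858 0.42130034 0.055     ]
```

Run:
```python
from h import *
a=cam('scene')
print('blue cap',onz(a,140+196/4,230+148/4,.075),'turq',onz(a,140+271/4,230+90/4,.075),'vial',onz(a,173,296,.058),'brown', onz(a,140+335/4,230+173/4,.077))
w=cam('wrist');print(w['c'],w['R'])
# analyser top corner height from scene+wrist
b=cam('side')
print('analyser near corner', tri((b,299,169),(w,195,-40)))
```

```text
blue cap [0.50326501 0.34914523 0.075     ] turq [0.52391286 0.28383433 0.075     ] vial [0.46088862 0.41971539 0.058     ] brown [0.42799829 0.31839047 0.077     ]
[0.5500032  0.06937467 0.3735452 ] [[ 9.99999198e-01  4.30909394e-04 -1.19096724e-03]
 [ 7.40786376e-04 -9.61718064e-01  2.74039809e-01]
 [-1.02728838e-03 -2.74040471e-01 -9.61717612e-01]]
analyser near corner (array([0.5459451 , 0.11849142, 0.22316823]), [[-10.8, -4.2], [76.0, 42.3]])
```

```bash
python3 -m inch '[[[1,0,0,4,0,0,0],[1,-1,0,8,0,0,-10],[1,-3,3,10,0,0,-20],[1,-5,8,10,0,0,-30],[1,-7,13,10,0,0,-40],[1,-9,18,9,0,0,-50],[1,-11,23,7,0,0,-60],[1,-12,27,5,0,0,-70],[1,-12,31,3,0,0,-79],[1,-12,31.5,2,0,0,-79],[1,-12,31.5,2,0,0,-79],[1,-12,31.5,2,0,0,-79]]]'
python3 - <<'E'
from h import *
w=cam('wrist');save(w,'w1.png');print(w['c'])
print(proj(w,(.43,.319,.077)),proj(w,(.43,.319,0)))
E
```

```text
time_s: 2.0
position: [0.4304, 0.3142, 0.2521]
tool_rot: [[0.191, 0.001, 0.982], [-0.982, 0.0, 0.191], [-0.0, -1.0, 0.001]]
ft_force: [0.7, -0.0, 0.0]
grip_width: 0.0852
[0.49834479 0.32746108 0.39449921]
[275.51646733 196.16080212] [276.37962099 183.14953088]
```

View pics/w1.png

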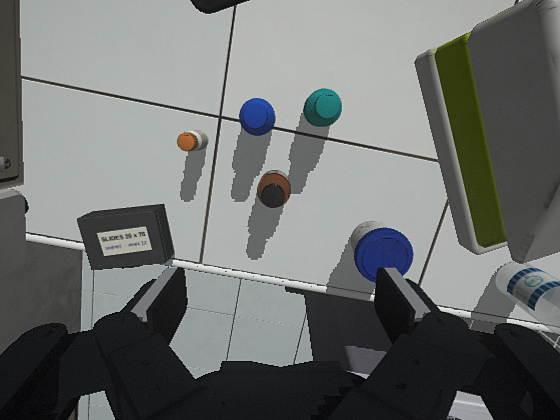

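Run:
```python
from h import *
w=cam('wrist');a=cam('scene');b=cam('side');save(w,'w1c.png',(230,140,320,230),7)
s=slice
f=w['f'][160:225,245:305].astype(int)
m=(f.max(2)<70).astype('uint8'); 
n,l,st,ce=cv2.connectedComponentsWithStats(m);print([(st[i].tolist(),(ce[i]+[245,160]).round(1).tolist()) for i in range(1,n) if st[i][4]>40])
f=a['f'][265:290,210:240].astype(int);m=(f.max(2)<75).astype('uint8')
n,l,st,ce=cv2.connectedComponentsWithStats(m);print([(st[i].tolist(),(ce[i]+[210,265]).round(1).tolist()) for i in range(1,n) if st[i][4]>20])
```

```text
[([12, 23, 30, 25, 498], [271.9, 195.6])]
[([8, 10, 11, 8, 66], [223.0, 278.7])]
```

View pics/w1c.png

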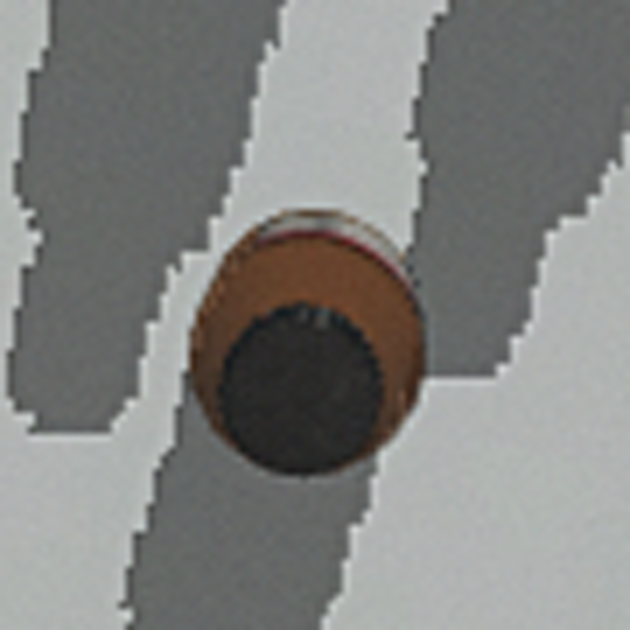

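Run:
```python
from h import *
w=cam('wrist');a=cam('scene');b=cam('side')
print(onz(w,273.1,195.7,.076)); print(tri((w,273.1,194.8),(a,223.6,277.6),(b,242.4,193)),'cap mid');print(tri((w,273.1,195.7),(a,223.7,273.8)),'cap top')
```

```text
[0.42964411 0.32174586 0.076     ]
(array([0.43017161, 0.3206575 , 0.06831324]), [[1.3, -0.9], [-1.1, -0.6], [-0.9, 0.4]]) cap mid
(array([0.4286182 , 0.32030193, 0.075827  ]), [[1.2, 1.2], [-0.8, 0.2]]) cap top
```

```bash
python3 -m inch '[[[1,-0.1,0.7,-4,0,0,0],[1,-0.1,0.7,-9,0,0,0],[1,-0.1,0.7,-14,0,0,0],[1,-0.1,0.7,-18,0,0,0],[0.7,-0.1,0.7,-21,0,0,0],[0.5,-0.1,0.7,-22.8,0,0,0],[0.2,-0.1,0.7,-22.8,0,0,0],[-0.2,-0.1,0.7,-22.8,0,0,0],[-0.5,-0.1,0.7,-22.8,0,0,0],[-0.5,-0.1,0.7,-22.8,0,0,0],[-0.5,-0.1,0.7,-22.8,0,0,0],[-0.5,-0.1,0.7,-22.8,0,0,0]]]' 40
python3 - <<'E'
from h import *
w=cam('wrist');save(w,'w2.png')
a=cam('scene');save(a,'s2.png',(140,200,320,360),4)
E
```

```text
time_s: 3.85
position: [0.4295, 0.3222, 0.0243]
tool_rot: [[0.191, 0.002, 0.982], [-0.982, 0.001, 0.191], [-0.0, -1.0, 0.002]]
ft_force: [-0.2, -0.6, 6.0]
grip_width: 0.036
```

View pics/w2.png

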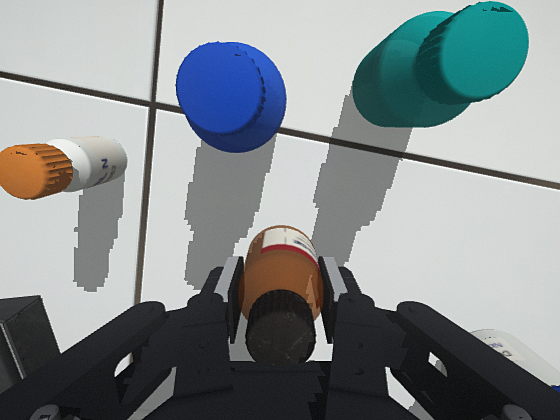

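View pics/s2.png

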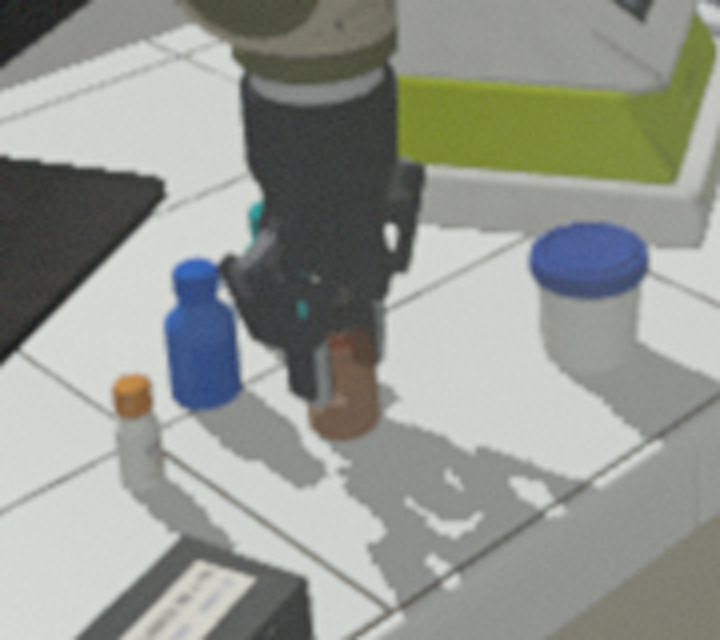

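```bash
python3 -m inch '[[[-0.5,0,0,3,0,0,0],[-0.5,0,0,8,0,0,0],[-0.5,0,0,13,0,0,0],[-0.5,0,0,18,0,0,0],[-0.5,0,-2,24,0,0,0],[-0.5,0,-6,29,0,0,0],[-0.5,0,-11,31,0,0,0],[-0.5,0,-16,31,0,0,0],[-0.5,1,-21,31,0,0,0],[-0.5,2,-26,31,0,0,0],[-0.5,2,-31,31,0,0,0],[-0.5,3,-36,31,0,0,0],[-0.5,4,-41,31,0,0,0],[-0.5,4,-46,31,0,0,0],[-0.5,4,-51,31,0,0,0],[-0.5,4,-56,31,0,0,0],[-0.5,4,-58,31,0,0,0],[-0.5,4,-58,31,0,0,0],[-0.5,4,-58,31,0,0,0]]]'
python3 - <<'E'
from h import *
w=cam('wrist');save(w,'w3.png');b=cam('side');save(b,'b3.png',(230,130,400,330),3)
E
```

```text
time_s: 6.32
position: [0.469, -0.2568, 0.3335]
tool_rot: [[0.192, 0.0, 0.981], [-0.981, 0.0, 0.192], [-0.0, -1.0, 0.0]]
ft_force: [-0.1, 0.8, -1.6]
grip_width: 0.0358
```

View pics/w3.png

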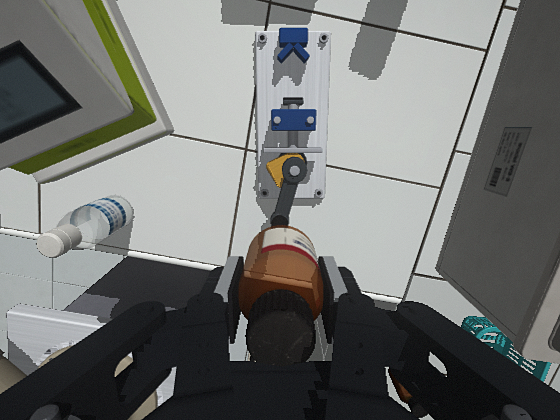

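View pics/b3.png

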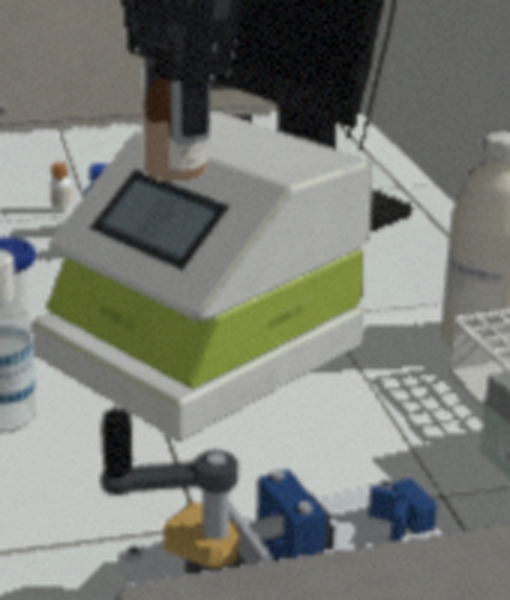

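Run:
```python
from h import *
w=cam('wrist');save(w,'w3c.png',(240,20,345,110),6);save(w,'w3d.png',(240,90,345,230),5)
```

```text
(no output)
```

View pics/w3c.png

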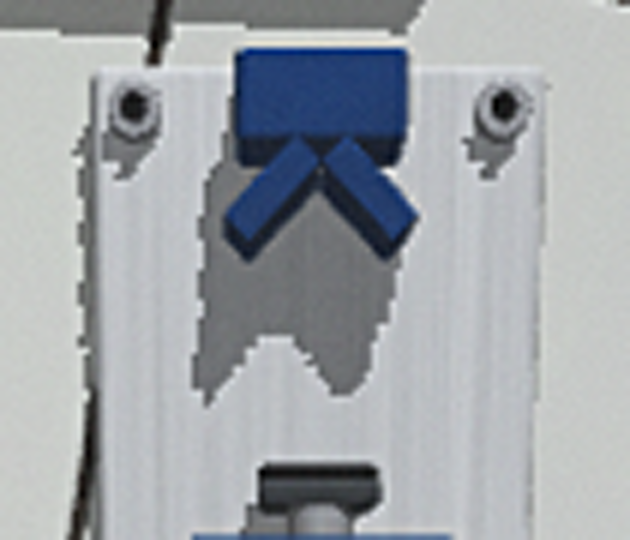

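View pics/w3d.png

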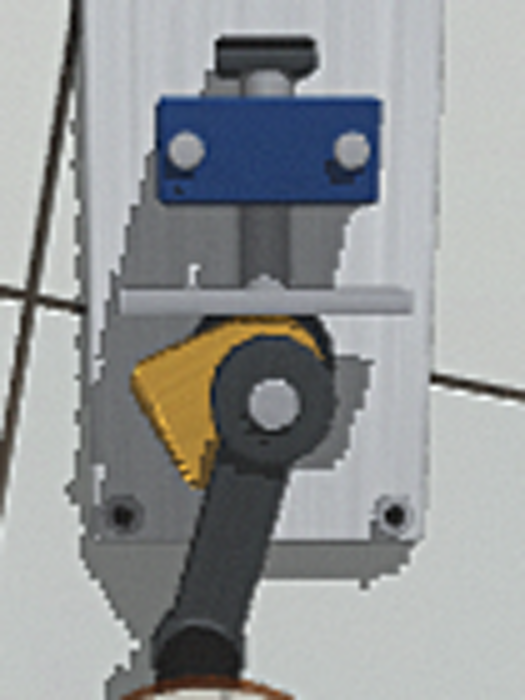

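Run:
```python
from h import *
w=cam('wrist');b=cam('side')
P={}
def g(n,u,v,z): P[n]=onz(w,u,v,z);print(n,P[n].round(4))
g('gb1',277.2,120,.066);g('gb2',310.4,120,.066);g('hub',294.6,170.8,.111)
g('s1',264.4,193.2,.013);g('s2',319,193.2,.013);g('s3',262.3,38,.016);g('s4',323.7,37.5,.016)
g('apex',293.3,47.5,.036)
B=lambda x,y:(b,250+x/5,250+y/5)
# two-view heights
print('hub',tri((w,294.6,170.8),B(263,160)))
print('gb near side',tri((w,310.4,120),B(408,243)))
print('gb far',tri((w,277.2,120),B(362,188)))
# plate centre & axes
ax=((P['s3']+P['s4'])-(P['s1']+P['s2']))/2; ya=np.degrees(np.arctan2(ax[1],ax[0]));print('axis deg',ya,np.linalg.norm(ax[:2]))
for p,q in(('s2','s1'),('s4','s3'),('gb2','gb1')):
    d=P[q]-P[p];print(np.degrees(np.arctan2(-d[0],d[1])),np.linalg.norm(d))
c=sum(P[k] for k in('s1','s2','s3','s4'))/4;print('c',c)
```

```text
gb1 [ 0.5433 -0.2386  0.066 ]
gb2 [ 0.5512 -0.2789  0.066 ]
hub [ 0.4917 -0.2694  0.111 ]
s1 [ 0.4383 -0.2391  0.013 ]
s2 [ 0.4539 -0.3187  0.013 ]
s3 [ 0.6404 -0.1997  0.016 ]
s4 [ 0.6563 -0.2778  0.016 ]
apex [ 0.6329 -0.2415  0.036 ]
hub (array([ 0.4932533 , -0.26984806,  0.11103524]), [[0.7, -1.3], [-0.8, -0.1]])
gb near side (array([ 0.55217008, -0.27898151,  0.06842753]), [[0.4, -0.8], [-0.5, 0.0]])
gb far (array([ 0.54427733, -0.23895857,  0.0686812 ]), [[0.4, -0.8], [-0.5, -0.0]])
axis deg 11.235128315958839 0.20618606723063326
11.099988115584063 0.0810966065896045
11.539972408780017 0.07970882204519178
11.110975025533266 0.04102726400908766
c [ 0.54723149 -0.25883287  0.0145    ]
```

```bash
python3 -m inch '[[[-0.5,4,0.3,0,0,0,0],[-0.5,9,0.6,-3,0,0,0],[-0.5,13.3,0.9,-8,0,0,0],[-0.5,13.3,0.9,-13,0,0,0],[-0.5,13.3,0.9,-18,0,0,0],[-0.5,13.3,0.9,-22,0,0,0],[-0.5,13.3,0.9,-23,0,0,0],[-0.5,13.3,0.9,-23,0,0,0],[-0.5,13.3,0.9,-23,0,0,0]]]'
python3 - <<'E'
from h import *
w=cam('wrist');save(w,'w4.png');b=cam('side');save(b,'b4.png',(250,180,390,330),4);a=cam('scene');save(a,'a4.png',(280,120,400,220),5)
E
```

```text
time_s: 7.7
position: [0.6028, -0.2494, 0.1054]
tool_rot: [[0.191, 0.003, 0.982], [-0.982, -0.002, 0.191], [0.002, -1.0, 0.003]]
ft_force: [-0.1, -0.3, -1.3]
grip_width: 0.0359
```

View pics/w4.png

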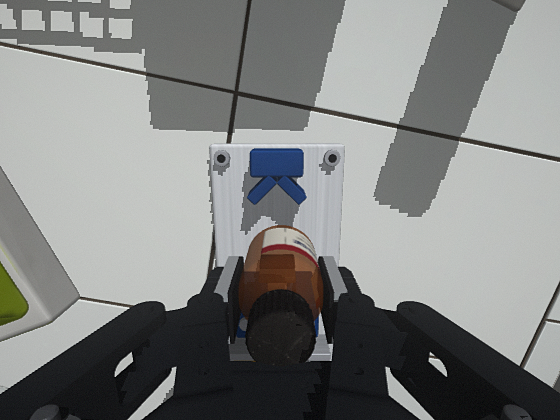

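View pics/b4.png

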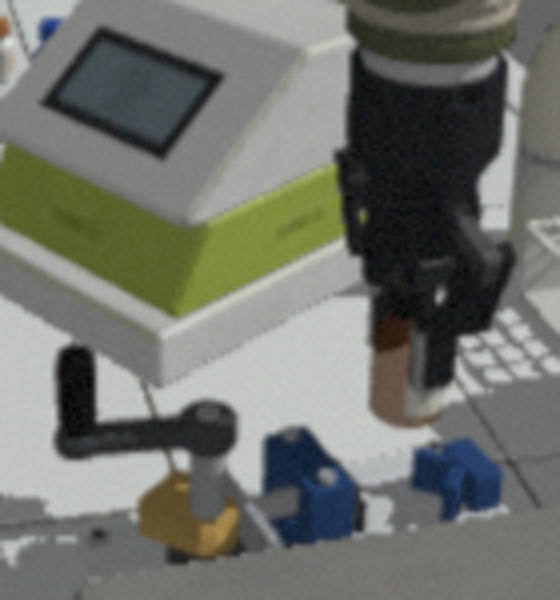

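View pics/a4.png

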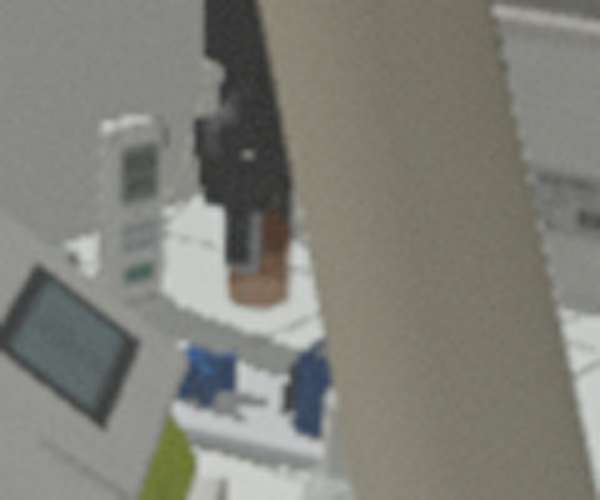

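Run:
```python
from h import *
w=cam('wrist');save(w,'w4c.png',(200,135,355,265),5);s=env.observe();print(s['position'])
for u,v,z in((277,179,.036),(221,158.5,.016),(332.5,158,.016)):print(onz(w,u,v,z))
```

```text
[ 0.60227354 -0.24916252  0.10436507]
[ 0.63659485 -0.24051641  0.036     ]
[ 0.64028707 -0.19864823  0.016     ]
[ 0.65595457 -0.27728675  0.016     ]
```

View pics/w4c.png

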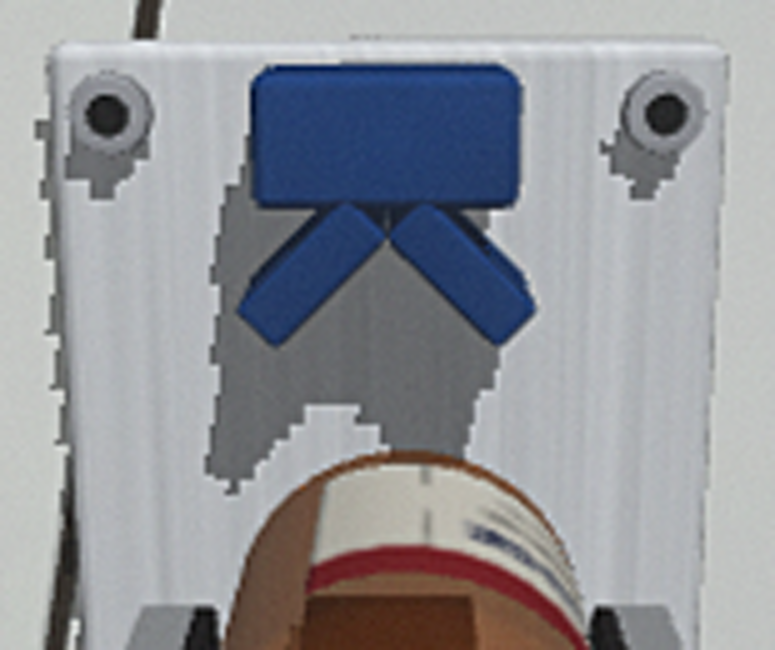

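```bash
python3 -m inch '[[[-0.5,0,0.1,-2,0,0,0],[-0.5,0,0.1,-4,0,0,0],[-0.5,0,0.1,-5.5,0,0,0],[-0.5,0,0.1,-6.2,0,0,0],[-0.5,0,0.1,-6.6,0,0,0],[-0.5,0,0.1,-6.6,0,0,0],[-0.5,0,0.1,-6.6,0,0,0]]]'
python3 - <<'E'
from h import *
w=cam('wrist');save(w,'w5.png');b=cam('side');save(b,'b5.png',(250,200,390,330),4);print(env.observe()['position'],env.observe()['ft_force'])
E
```

```text
time_s: 8.78
position: [0.6022, -0.2482, 0.0379]
tool_rot: [[0.191, 0.001, 0.982], [-0.982, -0.001, 0.191], [0.001, -1.0, 0.001]]
ft_force: [0.1, -0.1, -0.8]
grip_width: 0.0358
[ 0.60213402 -0.24811286  0.03775436] [ 0.46765526  0.42453827 -1.53732182]
```

View pics/w5.png

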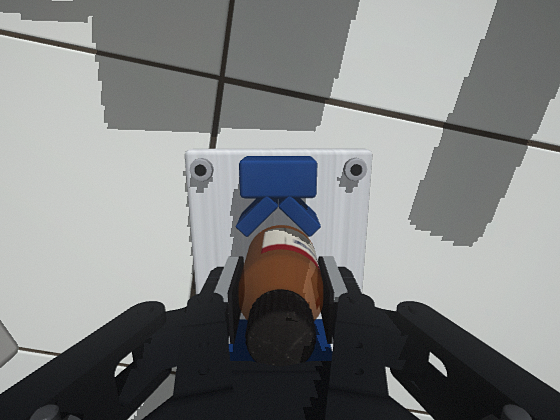

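View pics/b5.png

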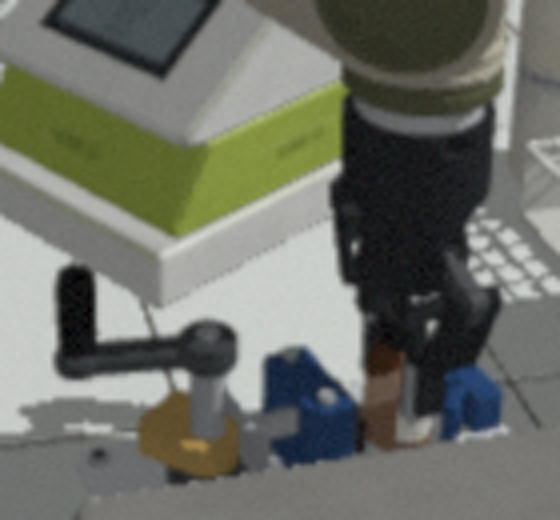

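```bash
python3 -m inch '[[[-0.5,0,0,-0.1,0,0,0],[-0.5,0,0,-0.15,0,0,0],[-0.5,0,0,-0.15,0,0,0],[-0.5,0,0,-0.15,0,0,0]]]'
```

```text
time_s: 9.38
position: [0.6021, -0.248, 0.0363]
tool_rot: [[0.191, 0.001, 0.982], [-0.982, -0.0, 0.191], [0.0, -1.0, 0.0]]
ft_force: [-2.3, 1.2, 5.2]
grip_width: 0.0356
```

```bash
python3 -m inch '[[[-0.1,0,0,0,0,0,0],[0,0,0,0,0,0,0],[0.2,0,0,0,0,0,0],[0.4,0,0,0,0,0,0],[0.5,0,0,0,0,0,0],[0.5,0,0,2,0,0,0],[0.5,0,0,5,0,0,0],[0.5,0,0,9,0,0,0],[0.5,-2,-0.4,14,0,0,0],[0.5,-5,-1,19,0,0,0],[0.5,-8,-1.5,24,0,0,0],[0.5,-10,-2,28,0,0,0],[0.5,-10,-2,28,0,0,0],[0.5,-10,-2,28,0,0,0]]]'
python3 - <<'E'
from h import *
w=cam('wrist');save(w,'w6.png',(160,0,440,260),2.8);b=cam('side');save(b,'b6.png',(250,230,390,330),5);
np.savez('w6.npz',**w)
E
```

```text
time_s: 11.12
position: [0.5019, -0.2678, 0.315]
tool_rot: [[0.191, -0.001, 0.982], [-0.982, 0.001, 0.191], [-0.001, -1.0, -0.001]]
ft_force: [0.7, 0.1, -0.1]
grip_width: 0.0639
```

View pics/w6.png

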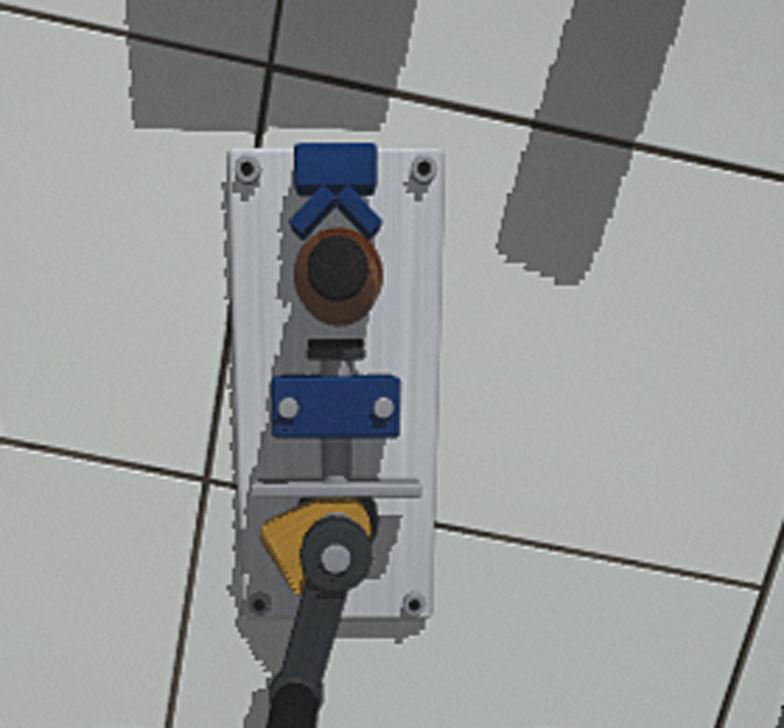

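View pics/b6.png

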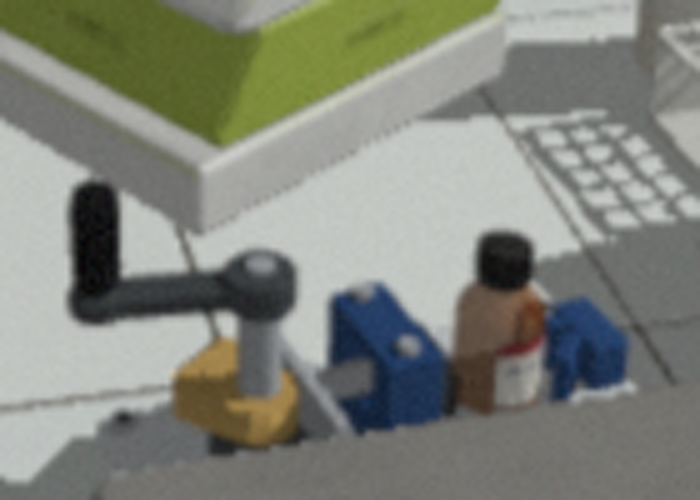

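Run:
```python
from h import *
w=dict(np.load('w6.npz'));b=cam('side')
W=lambda x,y:(160+x/2.8,y/2.8)
cap=onz(w,*W(337,268),.088);print('cap',cap)
print('nose2',tri((w,*W(297,592)),(b,250+177/5,230+378/5)))
hub=onz(w,*W(336,558),.111);print('hub',hub)
h=onz(w,*W(298,690),.148);print('handle top?',h)
O=np.array([.5655,-.255]);X=np.array([.981,.195]);Y=np.array([-.195,.981])
print('cap in clamp',(cap[:2]-O)@X,(cap[:2]-O)@Y)
C=O-.075*X
for z in(.045,.055,.065):
  for p in((262,530),(297,592)):
    q=onz(w,*W(*p),z)[:2]-C; print(z,p,np.linalg.norm(q).round(4),np.arctan2(q@Y,q@X).round(3))
for t,z in(((269,268),.148),((269,290),.106)):
    q=onz(b,*t,z)[:2]-C;print('handle',np.linalg.norm(q),np.arctan2(q[1],q[0]))
```

```text
cap [ 0.60078962 -0.24854712  0.088     ]
nose2 (array([ 0.46039903, -0.25747685,  0.04975255]), [[0.7, -1.1], [-0.8, -0.3]])
hub [ 0.4922813  -0.26928468  0.111     ]
handle top? [ 0.44854312 -0.26344948  0.148     ]
cap in clamp 0.035877431065692536 -0.0005511965833027768
0.045 (262, 530) 0.0352 1.6
0.045 (297, 592) 0.0368 2.591
0.055 (262, 530) 0.0343 1.544
0.055 (297, 592) 0.0342 2.562
0.065 (262, 530) 0.0336 1.485
0.065 (297, 592) 0.0317 2.528
handle 0.0626000679968208 3.049117895468102
handle 0.06582120617441158 -3.039285305828031
```

```bash
python3 -m inch '[[[0.5,-4,0,-2,0,0,0],[0.5,-7.2,0,-4,0,0,0],[0.5,-7.2,0,-4,0,0,0],[0.5,-7.2,0,-4,0,0,0]]]'
python3 - <<'E'
from h import *
w=cam('wrist');save(w,'w7.png');np.savez('w7.npz',**w)
E
```

```text
time_s: 11.78
position: [0.4308, -0.2682, 0.2761]
tool_rot: [[0.191, 0.001, 0.982], [-0.982, -0.0, 0.191], [0.0, -1.0, 0.001]]
ft_force: [-0.4, -0.5, 0.9]
grip_width: 0.0642
```

View pics/w7.png

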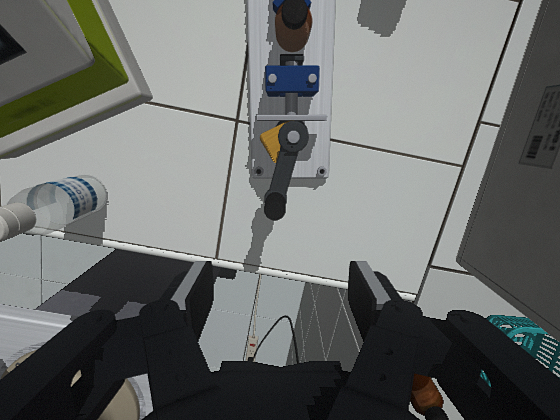

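Run:
```python
from h import *
w=dict(np.load('w7.npz'));b=cam('side')
save(w,'w7c.png',(225,110,345,230),6)
f=b['f'][260:300,255:290].astype(int);m=f.max(2)<45;ys,xs=np.where(m)
for y in range(0,40,3): 
    r=np.where(m[y])[0]; print(y+260, (r.min()+255,r.max()+255) if len(r) else None)
```

```text
260 None
263 None
266 None
269 (np.int64(265), np.int64(272))
272 (np.int64(265), np.int64(272))
275 (np.int64(265), np.int64(272))
278 (np.int64(265), np.int64(272))
281 (np.int64(265), np.int64(272))
284 (np.int64(265), np.int64(272))
287 (np.int64(265), np.int64(272))
290 (np.int64(265), np.int64(289))
293 (np.int64(268), np.int64(268))
296 None
299 None
```

View pics/w7c.png

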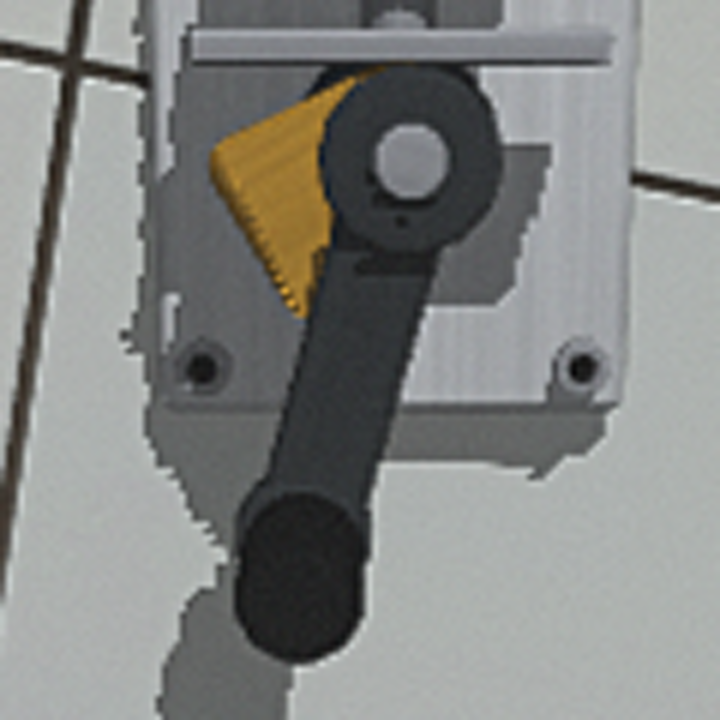

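Run:
```python
from h import *
w=dict(np.load('w7.npz'));b=cam('side')
h=onz(w,274.7,209.7,.148);hub=onz(w,225+411/6,110+160/6,.111);print(h,hub)
print('tri',tri((w,274.7,209.7),(b,268.8,268.5)))
O=np.array([.5655,-.255]);X=np.array([.981,.195]);Y=np.array([-.195,.981]);C=O-.075*X;print(C)
for c in(C,hub[:2]):
    q=h[:2]-c;print(np.linalg.norm(q),np.degrees(np.arctan2(q[1],q[0])))
n1=onz(w,225+215/6,110+155/6,.05);n2=onz(w,225+302/6,110+318/6,.05);d=(n1-n2)[:2];nn=np.array([-d[1],d[0]]);print('flat normal world deg',np.degrees(np.arctan2(nn[1],nn[0])),np.linalg.norm(d))
d0=-.0;
```

```text
[ 0.42832534 -0.26387496  0.148     ] [ 0.49172673 -0.26920257  0.111     ]
tri (array([ 0.42864417, -0.26404153,  0.14726361]), [[0.3, -0.5], [-0.3, -0.1]])
[ 0.491925 -0.269625]
0.06385906146526205 174.8339386068237
0.06362483599534997 175.19672484983073
flat normal world deg 129.11847152433862 0.034372634394965365
```

```bash
python3 -m inch '[[[0.5,-0.4,0.4,-4,0,0,0],[0.5,-0.4,0.4,-8,0,0,0],[0.5,-0.4,0.4,-12,0,0,0],[0.3,-0.4,0.4,-15,0,0,0],[0.1,-0.4,0.4,-16.5,0,0,0],[-0.2,-0.4,0.4,-16.5,0,0,0],[-0.4,-0.4,0.4,-16.5,0,0,0],[-0.7,-0.4,0.4,-16.5,0,0,0],[-0.7,-0.4,0.4,-16.5,0,0,0],[-0.7,-0.4,0.4,-16.5,0,0,0]]]' 40
python3 - <<'E'
from h import *
w=cam('wrist');save(w,'w8.png');b=cam('side');save(b,'b8.png',(220,180,360,330),4)
E
```

```text
time_s: 13.18
position: [0.4265, -0.2644, 0.1117]
tool_rot: [[0.191, 0.002, 0.982], [-0.982, -0.002, 0.191], [0.002, -1.0, 0.001]]
ft_force: [0.3, 0.3, 6.7]
grip_width: 0.0191
```

View pics/w8.png

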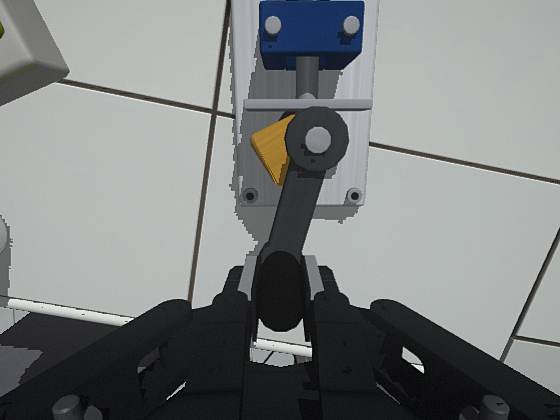

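View pics/b8.png

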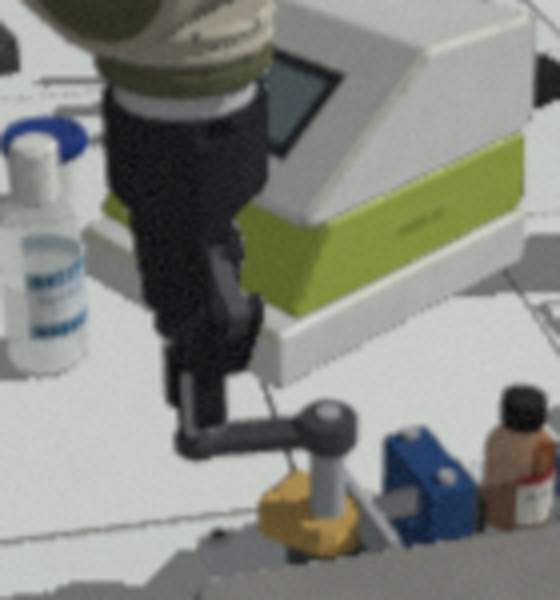

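```bash
python3 -m inch '[[[-0.7,0.07,0.56,0,0,0,0],[-0.7,0.2,1.12,0,0,0,0],[-0.7,0.37,1.66,0,0,0,0],[-0.7,0.58,2.18,0,0,0,0],[-0.7,0.85,2.68,0,0,0,0],[-0.7,0.85,2.68,0,0,0,0]]]'
python3 - <<'E'
from h import *
w=cam('wrist');save(w,'w9.png')
E
```

```text
time_s: 14.02
position: [0.4346, -0.2371, 0.1117]
tool_rot: [[0.191, 0.001, 0.982], [-0.982, -0.001, 0.191], [0.001, -1.0, 0.0]]
ft_force: [-3.3, 0.9, 8.2]
grip_width: 0.0188
```

View pics/w9.png

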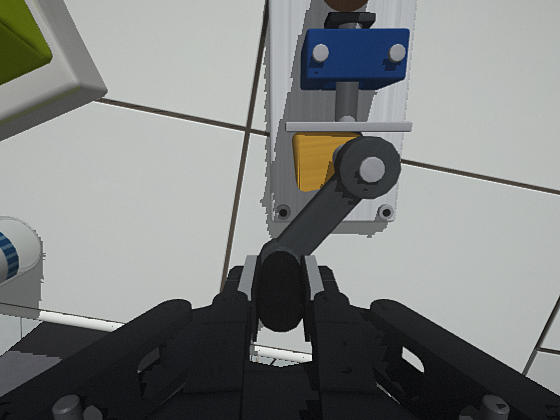

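```bash
python3 -m inch '[[[-0.7,0.3,0.48,0,0,0,0],[-0.7,0.65,0.93,0,0,0,0],[-0.7,1.03,1.35,0,0,0,0],[-0.7,1.45,1.73,0,0,0,0],[-0.7,1.9,2.08,0,0,0,0],[-0.7,2.38,2.38,0,0,0,0],[-0.7,2.88,2.64,0,0,0,0],[-0.7,3.4,2.86,0,0,0,0],[-0.7,3.4,2.86,0,0,0,0]]]'
python3 - <<'E'
from h import *
w=cam('wrist');save(w,'w10.png')
E
```

```text
time_s: 15.2
position: [0.4675, -0.2083, 0.1117]
tool_rot: [[0.191, -0.002, 0.982], [-0.982, 0.0, 0.191], [-0.0, -1.0, -0.002]]
ft_force: [-7.8, 2.3, 11.2]
grip_width: 0.0188
```

View pics/w10.png

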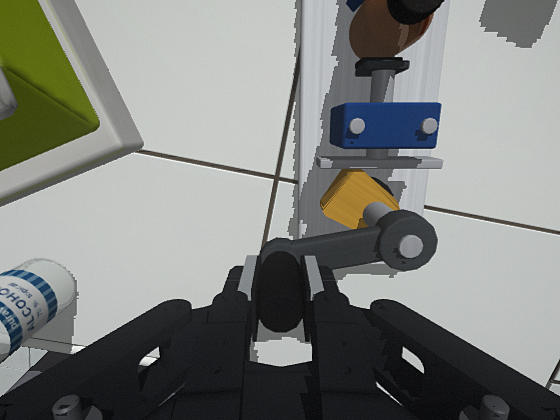

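```bash
python3 -m inch '[[[-0.7,0.54,0.17,0,0,0,0],[-0.7,1.1,0.29,0,0,0,0],[-0.7,1.1,0.29,0,0,0,0]]]'
python3 -m inch '[[[-0.7,0.56,0.08,0,0,0,0],[-0.7,1.13,0.1,0,0,0,0],[-0.7,1.13,0.1,0,0,0,0]]]'
python3 -m inch '[[[-0.7,0.56,-0.02,0,0,0,0],[-0.7,1.12,-0.1,0,0,0,0],[-0.7,1.12,-0.1,0,0,0,0]]]'
python3 - <<'E'
from h import *
w=cam('wrist');save(w,'w11.png')
E
```

```text
time_s: 15.62
position: [0.4785, -0.2051, 0.1117]
tool_rot: [[0.191, -0.002, 0.982], [-0.982, 0.001, 0.191], [-0.001, -1.0, -0.002]]
ft_force: [-6.8, 4.0, 10.9]
grip_width: 0.0184
time_s: 16.0
position: [0.4901, -0.2039, 0.1117]
tool_rot: [[0.191, -0.001, 0.982], [-0.982, 0.001, 0.191], [-0.001, -1.0, -0.001]]
ft_force: [-3.5, 4.9, 9.7]
grip_width: 0.019
time_s: 16.38
position: [0.5015, -0.2047, 0.1117]
tool_rot: [[0.191, -0.001, 0.982], [-0.982, 0.002, 0.191], [-0.002, -1.0, -0.0]]
ft_force: [-2.7, 5.5, 9.4]
grip_width: 0.019
```

View pics/w11.png

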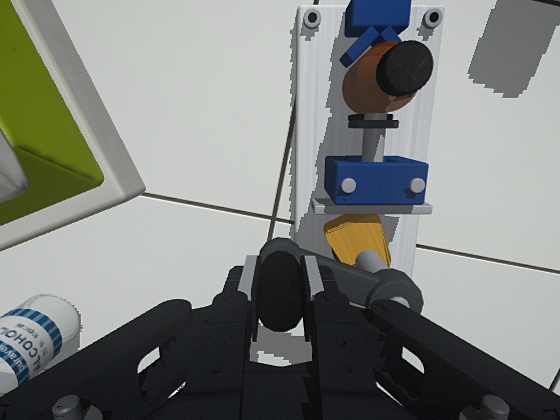

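```bash
python3 -m inch '[[[-0.7,0.28,-0.05,0,0,0,0],[-0.7,0.56,-0.12,0,0,0,0],[-0.7,0.56,-0.12,0,0,0,0]]]'
python3 -m inch '[[[-0.7,0.28,-0.08,0,0,0,0],[-0.7,0.54,-0.17,0,0,0,0],[-0.7,0.54,-0.17,0,0,0,0]]]'
python3 -m inch '[[[-0.7,0.28,-0.1,0,0,0,0],[-0.7,0.52,-0.22,0,0,0,0],[-0.7,0.52,-0.22,0,0,0,0]]]'
python3 - <<'E'
from h import *
w=cam('wrist');save(w,'w12.png')
E
```

```text
time_s: 16.8
position: [0.5068, -0.2057, 0.1117]
tool_rot: [[0.191, -0.002, 0.982], [-0.982, 0.002, 0.191], [-0.002, -1.0, -0.001]]
ft_force: [-4.6, 6.3, 10.7]
grip_width: 0.0189
time_s: 17.18
position: [0.5129, -0.2076, 0.1117]
tool_rot: [[0.191, 0.0, 0.982], [-0.982, 0.002, 0.191], [-0.001, -1.0, 0.0]]
ft_force: [-1.8, 6.8, 8.6]
grip_width: 0.0187
time_s: 17.55
position: [0.5186, -0.2099, 0.1117]
tool_rot: [[0.191, 0.001, 0.982], [-0.982, 0.001, 0.191], [-0.001, -1.0, 0.002]]
ft_force: [0.8, 5.8, 6.9]
grip_width: 0.0189
```

View pics/w12.png

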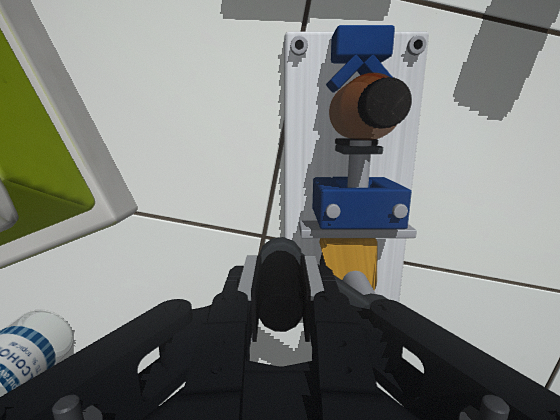

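```bash
python3 -m inch '[[[-0.7,0.26,-0.13,0,0,0,0],[-0.7,0.26,-0.13,0,0,0,0]]]'
python3 -m inch '[[[-0.7,0.25,-0.13,0,0,0,0],[-0.7,0.25,-0.13,0,0,0,0]]]'
python3 -m inch '[[[-0.7,0.29,-0.18,0,0,0,0],[-0.7,0.29,-0.18,0,0,0,0]]]'
python3 - <<'E'
from h import *
w=cam('wrist');save(w,'w13.png',(260,120,440,330),2.8)
E
```

```text
time_s: 17.85
position: [0.5215, -0.2113, 0.1118]
tool_rot: [[0.191, 0.002, 0.982], [-0.982, 0.001, 0.191], [-0.0, -1.0, 0.002]]
ft_force: [2.2, 5.2, 6.3]
grip_width: 0.0189
time_s: 18.1
position: [0.5239, -0.2126, 0.1117]
tool_rot: [[0.191, 0.002, 0.982], [-0.982, 0.001, 0.191], [-0.0, -1.0, 0.002]]
ft_force: [2.1, 4.9, 6.4]
grip_width: 0.019
time_s: 18.35
position: [0.5271, -0.2146, 0.1118]
tool_rot: [[0.191, 0.003, 0.982], [-0.982, 0.0, 0.191], [0.0, -1.0, 0.003]]
ft_force: [4.5, 5.0, 6.2]
grip_width: 0.0191
```

View pics/w13.png

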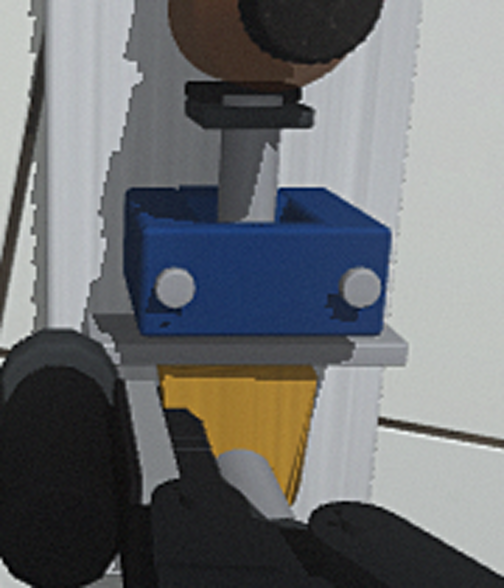

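```bash
python3 -m inch '[[[-0.7,0.18,-0.12,0,0,0,0],[-0.7,0.18,-0.12,0,0,0,0],[-0.7,0.18,-0.12,0,0,0,0]]]' | egrep 'pos|ft'
python3 -m inch '[[[-0.7,0.19,-0.14,0,0,0,0],[-0.7,0.19,-0.14,0,0,0,0],[-0.7,0.19,-0.14,0,0,0,0]]]'| egrep 'pos|ft'
python3 -m inch '[[[-0.7,0.18,-0.14,0,0,0,0],[-0.7,0.18,-0.14,0,0,0,0],[-0.7,0.18,-0.14,0,0,0,0]]]'| egrep 'pos|ft'
python3 - <<'E'
from h import *
w=cam('wrist');save(w,'w14.png',(260,120,440,330),2.8)
E
```

```text
position: [0.5285, -0.2155, 0.1117]
ft_force: [0.7, 5.7, 6.6]
position: [0.5295, -0.2163, 0.1117]
ft_force: [-2.9, 8.6, 11.0]
position: [0.5309, -0.2173, 0.1117]
ft_force: [-5.2, 9.2, 10.7]
```

View pics/w14.png

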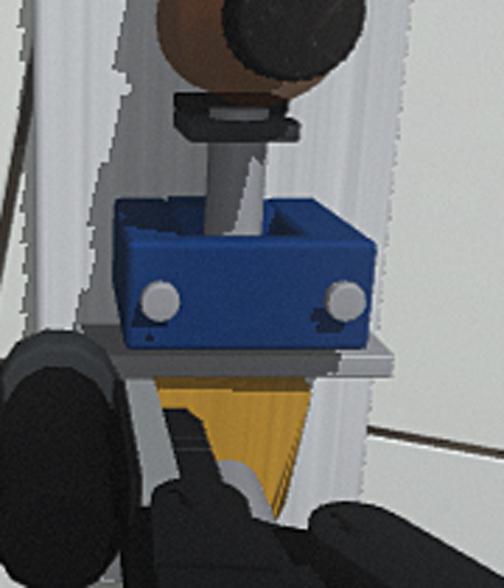

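```bash
python3 -m inch '[[[-0.7,-0.2,0.15,0,0,0,0],[-0.7,-0.41,0.29,0,0,0,0],[-0.7,-0.41,0.29,0,0,0,0],[-0.7,-0.41,0.29,0,0,0,0]]]' | egrep 'time|pos|ft'
```

```text
time_s: 20.08
position: [0.5291, -0.2161, 0.1118]
ft_force: [6.2, 3.8, 5.0]
```

```bash
python3 -m inch '[[[-0.7,0.09,-0.01,0,0,0,0],[-0.7,0.09,-0.01,0,0,0,0],[-0.7,0.09,-0.01,0,0,0,0]]]' | egrep 'time|pos|ft'
```

```text
time_s: 20.45
position: [0.5293, -0.2161, 0.1118]
ft_force: [3.3, 3.1, 6.2]
```

```bash
python3 -m inch '[[[-0.5,0,0,0,0,0,0],[-0.4,0,0,0,0,0,0],[-0.2,0,0,0,0,0,0],[0,0,0,0,0,0,0],[0,0,0,0,0,0,0],[0,0,0,3,0,0,0],[0,0,0,8,0,0,0],[0,-3,-0.6,13,0,0,0],[0,-6,-2,17,0,0,0],[0,-8,-4,19,0,0,0],[0,-8,-4,19,0,0,0],[0,-8,-4,19,0,0,0]]]' | egrep 'time|pos|ft'
python3 - <<'E'
from h import *
w=cam('wrist');save(w,'w15.png');np.savez('w15.npz',**w);save(w,'w15c.png',(200,20,360,220),3.6);b=cam('side');save(b,'b15.png',(250,220,390,330),5)
E
```

```text
time_s: 21.95
position: [0.4486, -0.2559, 0.2999]
ft_force: [0.1, 0.7, -0.7]
```

View pics/w15.png

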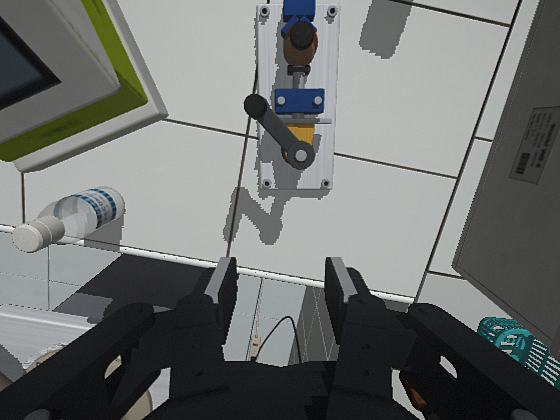

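View pics/w15c.png

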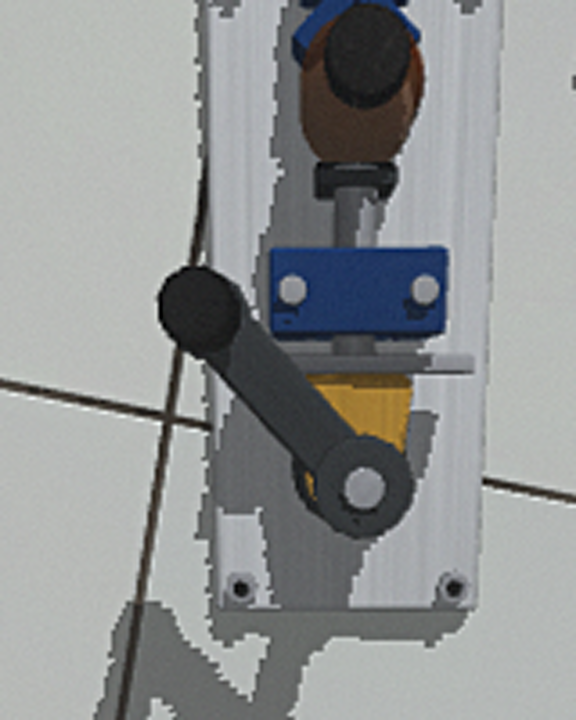

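View pics/b15.png

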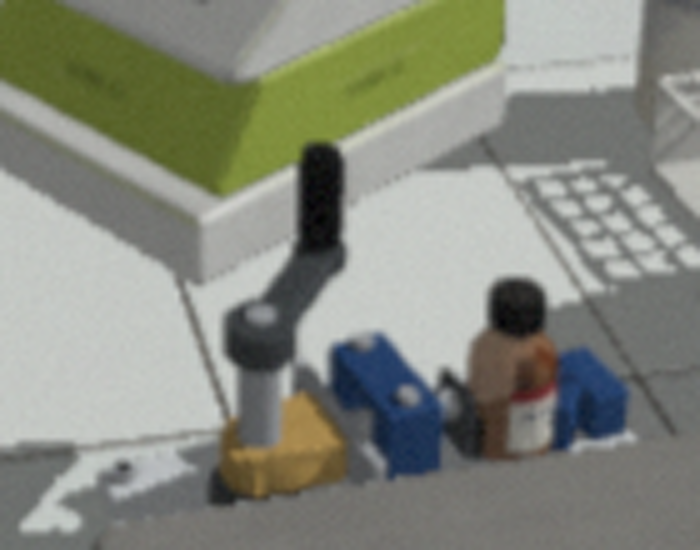

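```bash
python3 -m inch '[[[0,-2,0,2,0,0,0],[0,-2,0,2,0,0,0],[0,-2,0,2,0,0,0],[0,-2,0,2,0,0,0]]]' | egrep 'time|pos|ft'
python3 - <<'E'
from h import *
w=dict(np.load('w15.npz'));b=cam('side')
O=np.array([.5655,-.255]);X=np.array([.981,.195]);Y=np.array([-.195,.981]);C=O-.075*X
cap=onz(w,200+368/3.6,20+53/3.6,.088);q=cap[:2]-O;print('cap clamp',q@X,q@Y)
print('cap tri',tri((w,200+368/3.6,20+53/3.6),(b,250+518/5,220+288/5)))
h=onz(w,200+200/3.6,20+311/3.6,.148);q=h[:2]-C;print(np.linalg.norm(q),np.degrees(np.arctan2(q[1],q[0])))
save(b,'b16.png',(250,220,390,330),5)
a=cam('scene');save(a,'a16.png')
E
```

```text
time_s: 22.55
position: [0.4289, -0.2561, 0.3199]
ft_force: [0.5, -0.2, -0.4]
cap clamp 0.04160399421179392 -0.00042445889275375694
cap tri (array([ 0.6077793 , -0.24768529,  0.09019024]), [[0.8, -2.1], [-0.9, 0.2]])
0.06310992502830598 54.620394520519724
```

View pics/a16.png

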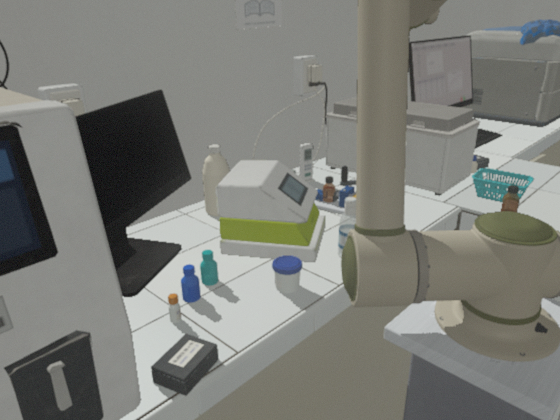

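View pics/b16.png

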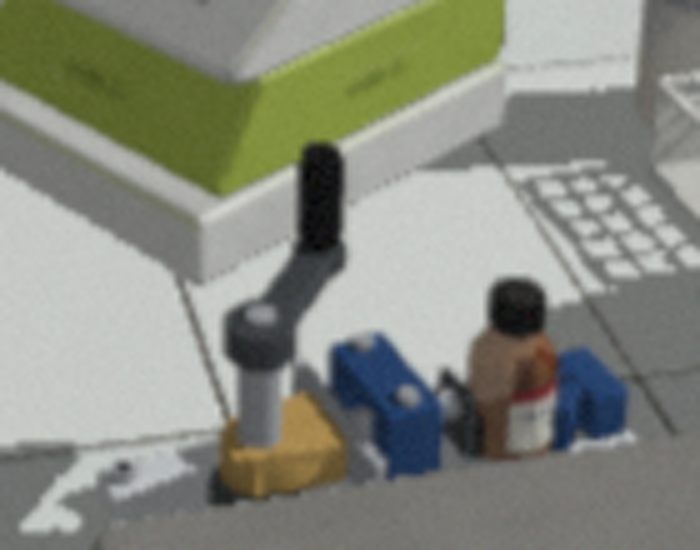

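Nothing has changed between the two looks after letting go: the handle holds at 54.6° and the bottle stands upright in the V with the jaw against it. The cup, vial and alcohol bottle stand where they were. I'm handing the job in.

```bash
python3 -c "
from rig import env
print(env.close_job())"
```

```text
the job is handed in; nothing more can be done
None
```

I stood the amber bottle upright in the nest and let go. I then gripped the crank handle and turned it clockwise by about 2.1 rad. The tangential force changed from pulling ahead to resisting at the middle of the flat. I overshot by a degree or two, went back, released the handle and drew the arm clear, handing in at about 22.6 s of the 64 s.

**Last checks:**
- **Crank:** it stayed at about 54.6° (world frame) with the handle free, the flat against the follower plate, and the jaw touching the bottle in two views.
- **Bottle:** the wrist camera put its cap about 1.5 mm from the nest point, and adding the side camera about 1 mm. The cap height fits a bottle standing on the base plate.
- **Bystanders:** in the last scene picture, the cup and vial looked unmoved. The alcohol bottle was partly hidden behind the arm there, but an earlier wrist picture after the release showed it standing.

**Not confirmed:** I could not measure the jaw's force, so I judged that the follower is in the flat from the crank's pull and from the pictures. The views disagreed by 1 to 2 mm or about 2 pixels, within the calibration error.

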